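Load a lacquered name block into the sprung drilling jig

ROBOT

A 6-joint arm with a two-finger parallel gripper is mounted at the origin on the work surface. World frame = base frame: x ahead of the robot, y to its left, z up, the work surface at z = 0. Lengths are in mm, angles in rad, forces in N, time in s.
With the tool pointing down it reaches from about 300 to 775 mm from the base axis. Payload 14.6 kg.
Tool frame: the origin (TCP) lies midway between the tips of the shut fingers; the grasp point (between the pads) lies manip.tcp_to_grasp behind it (manip.tcp_to_grasp is the distance from the TCP to the grasp point, in mm); x points along the fingers, z is the direction in which the jaws open and shut, and the axes are right-handed (so a half turn about x gives the same grasp; the last joint's range is limited). The gripper opens to 94 mm and grips with 3 to 60 N. Pads are 16 mm wide; open, the fingers measure 119 mm over their backs; the gripper's body (75 mm by 177 mm) begins 78 mm behind the grasp point.
Start: joints at [1.228, 0.3, 1.521, -0, 1.321, -0.067], TCP at [149.772, 529.205, 205.446] pointing down, gripper open.
Joint ranges: [-3.03, 3.03], [-0.79, 2.21], [0.23, 2.52], [-1.04, 4.18], [0, 3.07], [-2.55, 2.55]. Speed limits (rad/s): [2.22, 2.22, 2.57, 3.14, 3.14, 3.14].

INTERFACE

Orientations are given as [roll, pitch, yaw] about the fixed x, y, z axes, in that order (R = Rz(yaw) Ry(pitch) Rx(roll)).
In Python, from cell import manip gives the robot as it stands.
- The arm moves only by the shell command python3 -m jog 'ROWS' [FORCE]. ROWS is JSON, a list of rows, each an object of numbers: "grip": the opening, from 0 (shut) to 1 (fully open); "tx", "ty", "tz": the shift along the tool's x, y, z in units of 40 mm (1.0 is 40 mm); "turn": the turn about the tool's x in units of 6 degrees (1.0 is 6 degrees). In form: [{"grip": .., "tx": .., "ty": .., "tz": .., "turn": ..}, ...]. A call has 1 to 12 rows; each row is the pose to reach, as a shift and turn from the pose commanded when the call began, along the tool's axes at that moment; what a row does not reach only later rows make up. A row lasts 1/12 s, in which the tool goes at most 41.7 mm and 7.16 degrees, less where a joint would pass 70% of its speed; a pose out of reach is approached as far as the arm can. A call with a gripper value outside its range is refused whole. The fingers move at their own pace and stop on an object; FORCE is the grip in N (left out, the last holds). Time passes only in rows, so rows that repeat a pose let the fingers close. It gives the time, the measured TCP pose, the force and the opening at its end, in the units of the state.
- manip.read_state(): the state, without advancing time (a new reading comes with each control period).
- manip.camera(name): name is "scene" or "top"; returns a dict with "image" (400x640x3 uint8, red, green, blue), "fx", "fy", "cx", "cy" (pixels), "eye" and "attitude" of the camera in the world. Camera axes: x right, y up, looking along -z (the intrinsics and any distortion apply to the point x, -y, -z); pixel columns grow to the right and rows downward; lengths in mm; the calibration is good to about 2 mm. A picture is of the moment at which its call begins. There is no depth.
- manip.sign_off(): hands the job in, once; it reports no verdict.
The state is a dict: "clock": time; "joints": joint angles; "qd": joint speeds; "effort": joint torques, N m; "eef_pos": TCP position; "eef_rot": TCP orientation; "wrist_force": force on the tool from outside, world axes, zero at the start; "moment": the same for the moment, N m; "finger_gap": finger opening in mm.
Only numpy, scipy, OpenCV 4.12 (cv2) and the standard library are available. Lean on these libraries where they do the work, as an engineer would, in place of code of your own. Each camera call takes 0.05 s, during which the arm holds its last target. There are 200 camera calls.

TASK

Load the drilling jig: with the fingertips on top of the lacquered block that lies in its channel, press the block down hard against the sprung bed and, keeping it pressed, slide it under the bridge and the leaf spring until it is fully home against the end stop, then let go so that the springs hold it there. Only press and slide the block, do not lift it out of the channel, and leave everything else on the bench where it is.

Things in the scene. Friction and masses are not known exactly. Their poses are not given: they have to be found in the camera images.
- jig: Drilling jig fixed to the bench: dark steel base 262 x 112 mm, aluminium rails. Origin: on the bench, under the channel. +x: the way the block must slide; z up. The channel, 62 mm wide between the rails (tops 42 mm above the bench), runs from x = -132 mm to the stop's face at x = +110. A loaded block has its centre at x = +45 mm, its last 52 mm still uncovered before the bridge.
- bridge_edge (a point): Middle of the lower edge of the steel bridge on the side the block comes from, 52 mm above the bench. The bridge crosses the channel from x = 32 to 62 mm in the jig's frame; plate top at 62 mm, its two brass drill bushes at 68 mm, clamp bar at 68 mm. The block as it first lies is 6 mm too high to pass under it.
- stop (a point): Middle of the end stop's face, at x = 110 mm in the jig's frame, 52 mm above the bench. The stop is 62 mm wide and its top is 62 mm above the bench.
- bed (a joint): How far the white bed, the channel's floor, is pressed down, m: 0 up (surface 34 mm above the bench), 0.010 at its hard stop. On springs, always level: sinks from about 9 N of push on the block, about 15 N at the hard stop. Past 0.006 the block clears the bridge; press it to the hard stop, 15 to 20 N, to slide it. A block let go under the bridge is lifted against it (bed near 0.006).
- leaf (a joint): Lift of the leaf spring, rad: 0 hanging free, about 0.2 with a block home under it. Spring-steel strip 38 mm wide, 42 mm long, clamped on the bridge's far edge and sloping down away from it; its free end hangs 44 mm above the bench at x = 104 mm in the jig's frame. A block passing under it lifts it: it presses down with 2 to 4 N and drags with up to 2 N.
- block: The block to load: dark lacquered wooden name block, 130 x 60 x 24 mm, about 0.14 kg, long sides bevelled to a flat top 44 mm wide, ends square. Own x: its length, along the channel. Lies on the bed before the bridge. Origin: centre of its underside, at first 34 mm above the bench (top at 58 mm). It slides easily on the bed (friction 0.16): fingertips pressed hard on top drag it along.
- spare0: Finished name block like the one in the jig, lying crosswise on the pale wooden drying board on the other side of the bench (board 250 x 150 mm, top 20 mm above the bench): the one nearest the robot. Origin: centre of its underside. Leave alone.
- spare1: The middle block on the drying board. Leave alone.
- spare2: The farthest block on the drying board. Leave alone.
- tape: Roll of packing tape lying flat, 96 mm across, 48 mm high, just beyond the jig's stop end. Origin: centre of its underside. Leave alone.
- cutter: Knife with a red handle, 150 mm long, 15 mm high, lying along the jig's +y side. Origin: on the bench under its middle. Leave alone.
- tin: Small steel tin, 66 mm across, 55 mm high, standing on the jig's -y side near the bridge. Origin: centre of its underside. Leave alone.
- packet0: Block wrapped in newspaper, 145 x 75 x 34 mm, at the far side of the bench. Origin: centre of its underside. Leave alone.
- packet1: Pile of two wrapped blocks, 145 x 75 x 68 mm, at the right-hand side of the bench. Origin: centre of its underside. Leave alone.
Not all that is in view belongs to the job. What is shaped like the block but green or red is not meant.

How it is judged:
By the outcome, as a careful person would: the job done as asked, in the order asked, and still so for the second after the job is handed in, with the robot touching nothing.
It also fails if it takes over 32 s, if anything falls off the work surface, if the arm or the gripper's body presses on something with over 40 N, if the wrist force passes 120 N, or if a joint passes its speed limit or range.

## Working session

There is one attempt and no reset: what is moved stays moved. The work goes in short steps, Python scripts to look and compute and a shell command to move; the robot and the scene stay as the last step left them, time stands still between calls to the robot, and variables do not carry over. Pictures are saved under pics/ and viewed, about 8 in all and at most 12, crops included, and the job is handed in when it is done.

```bash
mkdir -p pics; cat > h.py <<'E'
import numpy as np, cv2
from cell import manip
def shot(name,fn):
    c=manip.camera(name); cv2.imwrite('pics/'+fn,c['image'][:,:,::-1]); np.savez('pics/'+fn+'.npz',**{k:v for k,v in c.items() if v is not None}); return c
E
python3 - <<'E'
from h import *
for n in('scene','top'):
    c=shot(n,n+'0.png'); print({k:v for k,v in c.items() if k!='image'})
print(manip.read_state(), manip.tcp_to_grasp)
E
```

```text
{'fx': 380.2281531346802, 'fy': 380.2281531346802, 'cx': 325.2387260637781, 'cy': 204.92342997507356, 'eye': array([1036.30854074,  142.7688264 ,  818.09227727]), 'attitude': array([0.65177265, 0.01222635, 1.92069626])}
{'fx': 496.7627018097901, 'fy': 496.7627018097901, 'cx': 318.8044510386034, 'cy': 200.29343847535318, 'eye': array([ 398.92506203,  -95.73907381, 1371.43726789]), 'attitude': array([ 0.0778814 ,  0.02010741, -1.55655353])}
{'clock': 0.1, 'joints': array([ 1.22837971e+00,  3.00405704e-01,  1.52148934e+00,  8.37602118e-06,
        1.32069096e+00, -6.66044289e-02]), 'qd': array([-0.00104878, -0.00188986, -0.00229519,  0.00127529, -0.00191929,
       -0.00015634]), 'effort': array([ 9.74011527e-04, -5.32633138e+01, -3.53299284e+01,  7.10514723e-02,
        2.33949046e-02, -2.48246309e-06]), 'eef_pos': array([149.70938548, 529.00294205, 204.9610081 ]), 'eef_rot': array([ 3.06682073,  1.56980295, -1.92138252]), 'wrist_force': array([ 0.14570663, -0.48186595, -0.36893654]), 'moment': array([ 0.01933905,  0.00956674, -0.05679262]), 'finger_gap': 94.06525683694821} 18.8
```

View pics/top0.png

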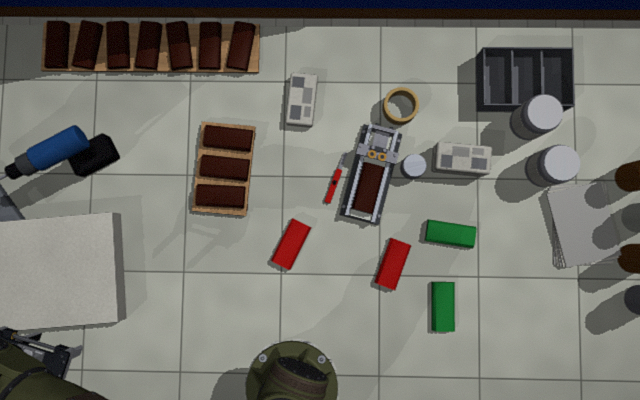

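View pics/scene0.png

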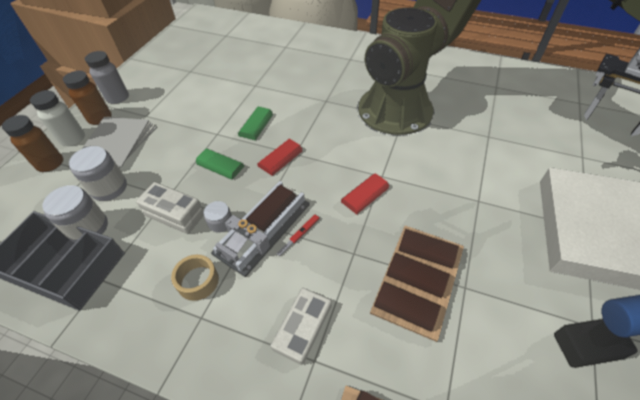

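The top view shows the jig around (370,175), its stop end up near (380,135), and the block at (368,190). In the scene view the jig is around (262,225). I'll enlarge both.

```bash
python3 - <<'E'
from h import *
a=cv2.imread('pics/top0.png')[115:230,330:415]; b=cv2.imread('pics/scene0.png')[175:275,205:315]
a=cv2.resize(a,None,fx=5,fy=5,interpolation=cv2.INTER_CUBIC);b=cv2.resize(b,None,fx=5,fy=5,interpolation=cv2.INTER_CUBIC)
for im,x0,y0 in((a,330,115),(b,205,175)):
    im[:]=np.clip(im*1.4,0,255)
    for i in range(0,im.shape[1],50): cv2.putText(im,str(x0+i//5),(i,10),0,.35,(0,255,255)); cv2.line(im,(i,12),(i,18),(0,255,255))
    for i in range(0,im.shape[0],50): cv2.putText(im,str(y0+i//5),(0,i+4),0,.35,(0,255,255)); cv2.line(im,(24,i),(30,i),(0,255,255))
cv2.imwrite('pics/a.png',a);cv2.imwrite('pics/b.png',b)
E
```

```text
(no output)
```

View pics/a.png

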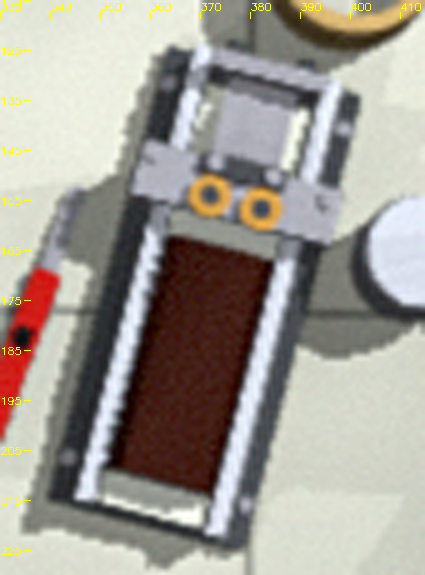

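View pics/b.png

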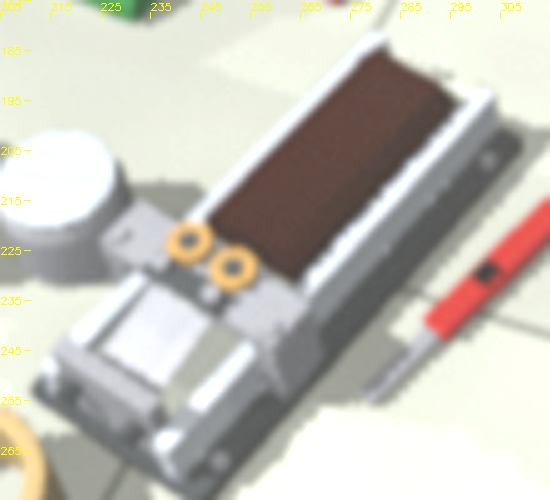

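```bash
cat >> h.py <<'E'
from scipy.spatial.transform import Rotation as R
def ray(fn,u,v,z):
    c=np.load('pics/'+fn+'.npz'); d=R.from_euler('xyz',c['attitude']).apply([(u-c['cx'])/c['fx'],-(v-c['cy'])/c['fy'],-1]); e=c['eye']; return (e+d*(z-e[2])/d[2])[:2]
def proj(fn,P):
    c=np.load('pics/'+fn+'.npz'); q=R.from_euler('xyz',c['attitude']).inv().apply(np.asarray(P,float)-c['eye']); return np.c_[c['cx']-c['fx']*q[...,0]/q[...,2], c['cy']+c['fy']*q[...,1]/q[...,2]]
E
python3 - <<'E'
from h import *
T=lambda x,y,z:ray('top0.png',330+x/5,115+y/5,z)
S=lambda x,y,z:ray('scene0.png',205+x/5,175+y/5,z)
p={'bushT':T(236,201,68),'bushS':S(211,255,68),'railT':T(153,517,42),
'blkFT':T(221,250,58),'blkRT':T(160,481,58),'blkRS':S(420,75,58),'blkFS':S(252,252,58),'stopT':T(265,82,62),'baseLR':T(50,497,0),'baseRR':T(235,550,0),
'bush1T':T(210,195,68),'bush2T':T(262,208,68),'bush1S':S(190,242,68),'bush2S':S(233,268,68),'railLT0':T(88,500,42),'railLT1':T(150,235,42),'railRT0':T(217,533,42),'railRT1':T(285,250,42)}
for k,v in p.items(): print(k,v.round(1))
for a,b in(('railT','bushT'),('blkRT','blkFT'),('railT','stopT'),('railLT0','railLT1'),('railRT0','railRT1'),('bush1T','bush2T'),('bush1S','bush2S'),('blkRS','blkFS')):
    d=p[b]-p[a]; print(a,b,np.hypot(*d),np.degrees(np.arctan2(d[1],d[0])))
s=manip.read_state(); print(R.from_euler('xyz',s['eef_rot']).as_matrix().round(3))
E
```

```text
bushT [ 621.9 -220.8]
bushS [ 623.5 -216. ]
railT [ 455.2 -179.9]
blkFT [ 597.1 -214. ]
blkRT [ 473.6 -182.5]
blkRS [ 480.3 -170.2]
blkFS [ 609.7 -202.9]
stopT [ 687.2 -236.5]
baseLR [ 467.2 -125.7]
baseRR [ 439.4 -227.8]
bush1T [ 624.9 -207.1]
bush2T [ 618.3 -234.6]
bush1S [ 620.1 -229. ]
bush2S [ 626.7 -202.7]
railLT0 [ 463.8 -145.1]
railLT1 [ 607.3 -177.2]
railRT0 [ 447.1 -214.1]
railRT1 [ 599.9 -249.8]
railT bushT 171.6165515830617 -13.787468317115687
blkRT blkFT 127.49137756153027 -14.301484234270289
railT stopT 238.77215065611063 -13.706890973595897
railLT0 railLT1 146.98864925042804 -12.578191675039491
railRT0 railRT1 156.94462709014414 -13.136675014523341
bush1T bush2T 28.273004311147506 -103.60227218040698
bush1S bush2S 27.11445737746798 76.01960796623806
blkRS blkFS 133.51925546378592 -14.163496758580443
[[-0.    -0.962  0.272]
 [-0.001  0.272  0.962]
 [-1.     0.    -0.001]]
```

The jig's origin comes out near (580,-209) with yaw about -13.8°, and the block's centre at jig x ≈ -46. I plan to press with shut fingers at jig x ≈ -84, which leaves the tips near x ≈ +7 once the block is home. The start pose is only 2° off the needed yaw, so I'll move over there now.

```bash
python3 -m jog '[{"grip":0,"ty":-13.27,"tz":-14.9,"turn":-0.33},{"grip":0,"ty":-13.27,"tz":-14.9,"turn":-0.33},{"grip":0,"ty":-13.27,"tz":-14.9,"turn":-0.33},{"grip":0,"ty":-13.27,"tz":-14.9,"turn":-0.33},{"grip":0,"ty":-13.27,"tz":-14.9,"turn":-0.33},{"grip":0,"ty":-13.27,"tz":-14.9,"turn":-0.33},{"grip":0,"ty":-13.27,"tz":-14.9,"turn":-0.33},{"grip":0,"ty":-13.27,"tz":-14.9,"turn":-0.33},{"grip":0,"ty":-13.27,"tz":-14.9,"turn":-0.33},{"grip":0,"ty":-13.27,"tz":-14.9,"turn":-0.33},{"grip":0,"ty":-13.27,"tz":-14.9,"turn":-0.33},{"grip":0,"ty":-13.27,"tz":-14.9,"turn":-0.33}]'
cat > tgt.py <<'E'
from h import *
import sys
s=manip.read_state(); M=R.from_euler('xyz',s['eef_rot']).as_matrix()
yaw=np.radians(-13.8); u=np.array([np.cos(yaw),np.sin(yaw)]); n=np.array([-u[1],u[0]]); O=np.array([580,-209.])
jx,z=float(sys.argv[1]),float(sys.argv[2])
P=np.r_[O+jx*u,z]; d=s['eef_pos']
print('clock',s['clock'],'pos',d.round(1),'jig',(d[:2]-O)@u,(d[:2]-O)@n,'F',s['wrist_force'].round(1),'gap',s['finger_gap'])
print('need tx,ty,tz',(M.T@(P-d)/40).round(3),'zaxis angle',np.degrees(np.arctan2(M[1,2],M[0,2])),'tilt',M[2].round(4))
E
python3 tgt.py -84 150
```

```text
clock 0.1 pos [149.7 529.  205. ] jig -593.9083595501812 614.0612476580397 F [ 0.1 -0.5 -0.4] gap 94.06525683694821
need tx,ty,tz [  1.388 -13.277 -14.895] zaxis angle 74.1970085900825 tilt [-1.e+00  1.e-04 -1.e-03]$[0]: bad value
```

```bash
python3 -m jog '[{"grip":0.0,"ty":-1,"tz":-1,"turn":0.0},{"grip":0.0,"ty":-2,"tz":-2},{"grip":0.0,"ty":-3,"tz":-3},{"grip":0.0,"ty":-4,"tz":-4},{"grip":0.0,"ty":-5,"tz":-5},{"grip":0.0,"ty":-6,"tz":-6},{"grip":0.0,"ty":-7,"tz":-7},{"grip":0.0,"ty":-8,"tz":-8},{"grip":0.0,"ty":-8,"tz":-9},{"grip":0.0,"ty":-8,"tz":-9},{"grip":0.0,"ty":-8,"tz":-9},{"grip":0.0,"ty":-8,"tz":-9}]'; python3 tgt.py -84 150
```

```text
clock 0.1 pos [149.7 529.  205. ] jig -593.9083595501812 614.0612476580397 F [ 0.1 -0.5 -0.4] gap 94.06525683694821
need tx,ty,tz [  1.388 -13.277 -14.895] zaxis angle 74.1970085900825 tilt [-1.e+00  1.e-04 -1.e-03]$[0]: bad value
```

The first row lacked "tx", so I'll give every key.

```bash
python3 -m jog '[{"grip":0,"tx":0,"ty":-1,"tz":-1,"turn":0},{"grip":0,"tx":0,"ty":-13.27,"tz":-14.9,"turn":-0.33},{"grip":0,"tx":0,"ty":-13.27,"tz":-14.9,"turn":-0.33},{"grip":0,"tx":0,"ty":-13.27,"tz":-14.9,"turn":-0.33},{"grip":0,"tx":0,"ty":-13.27,"tz":-14.9,"turn":-0.33},{"grip":0,"tx":0,"ty":-13.27,"tz":-14.9,"turn":-0.33},{"grip":0,"tx":0,"ty":-13.27,"tz":-14.9,"turn":-0.33},{"grip":0,"tx":0,"ty":-13.27,"tz":-14.9,"turn":-0.33},{"grip":0,"tx":0,"ty":-13.27,"tz":-14.9,"turn":-0.33},{"grip":0,"tx":0,"ty":-13.27,"tz":-14.9,"turn":-0.33},{"grip":0,"tx":0,"ty":-13.27,"tz":-14.9,"turn":-0.33},{"grip":0,"tx":0,"ty":-13.27,"tz":-14.9,"turn":-0.33}]'; python3 tgt.py -84 150
```

```text
clock: 1.1
eef_pos: [369.1, 77.8, 205.6]
eef_rot: [-1.165, 1.57, 0.164]
wrist_force: [1.0, 1.1, 0.6]
finger_gap: 17.7
clock 1.1 pos [369.1  77.8 205.6] jig -273.1952762611758 228.2018805152502 F [1.  1.1 0.6] gap 17.65726616970674
need tx,ty,tz [ 1.391 -4.731 -5.704] zaxis angle 76.1793218336607 tilt [-1.e+00 -5.e-04  2.e-04]
```

```bash
python3 -m jog '[{"grip":0,"tx":0,"ty":-4.7,"tz":-5.7,"turn":0},{"grip":0,"tx":0,"ty":-4.7,"tz":-5.7,"turn":0},{"grip":0,"tx":0,"ty":-4.7,"tz":-5.7,"turn":0},{"grip":0,"tx":0,"ty":-4.7,"tz":-5.7,"turn":0},{"grip":0,"tx":0,"ty":-4.7,"tz":-5.7,"turn":0},{"grip":0,"tx":0,"ty":-4.7,"tz":-5.7,"turn":0},{"grip":0,"tx":0,"ty":-4.7,"tz":-5.7,"turn":0},{"grip":0,"tx":1,"ty":-4.7,"tz":-5.7,"turn":0},{"grip":0,"tx":2,"ty":-4.7,"tz":-5.7,"turn":0},{"grip":0,"tx":2.5,"ty":-4.7,"tz":-5.7,"turn":0},{"grip":0,"tx":2.5,"ty":-4.7,"tz":-5.7,"turn":0},{"grip":0,"tx":2.5,"ty":-4.7,"tz":-5.7,"turn":0}]'; python3 tgt.py -84 80
```

```text
clock: 2.1
eef_pos: [496.8, -186.3, 105.3]
eef_rot: [1.388, 1.569, 2.717]
wrist_force: [0.0, -0.7, 1.0]
finger_gap: 0.2
clock 2.1 pos [ 496.8 -186.3  105.3] jig -86.23869142120236 2.1522663921398277 F [ 0.  -0.7  1. ] gap 0.1948424798556497
need tx,ty,tz [ 0.633 -0.057 -0.054] zaxis angle 76.18081684617523 tilt [-1.0e+00  1.6e-03  3.0e-04]
```

Next I descend to 70 mm and look from close up.

```bash
python3 -m jog '[{"grip":0,"tx":0.4,"ty":-0.05,"tz":-0.05,"turn":0},{"grip":0,"tx":0.85,"ty":-0.05,"tz":-0.05,"turn":0},{"grip":0,"tx":0.85,"ty":-0.05,"tz":-0.05,"turn":0},{"grip":0,"tx":0.85,"ty":-0.05,"tz":-0.05,"turn":0}]'; python3 tgt.py -84 58
cat > crop.py <<'E'
from h import *
import sys
n=sys.argv[1]
c=shot('scene','s%s.png'%n); d=shot('top','t%s.png'%n)
f=lambda im:cv2.resize(np.clip(im[:,:,::-1]*1.4,0,255).astype('uint8'),None,fx=4,fy=4,interpolation=cv2.INTER_CUBIC)
a=f(d['image'][115:230,330:415]);b=f(c['image'][165:280,205:315])
cv2.imwrite('pics/c%s.png'%n,np.hstack([a,b]))
E
python3 crop.py 1
```

```text
clock: 2.43
eef_pos: [499.0, -189.0, 73.0]
eef_rot: [-1.772, 1.57, -0.443]
wrist_force: [0.5, -0.6, 0.0]
finger_gap: 0.3
clock 2.4333 pos [ 499. -189.   73.] jig -83.45207913356148 0.1159608470250637 F [ 0.5 -0.6  0. ] gap 0.31766756101242294
need tx,ty,tz [ 0.375  0.014 -0.003] zaxis angle 76.19172243542548 tilt [-1.0e+00 -1.2e-03 -2.0e-04]
```

View pics/c1.png

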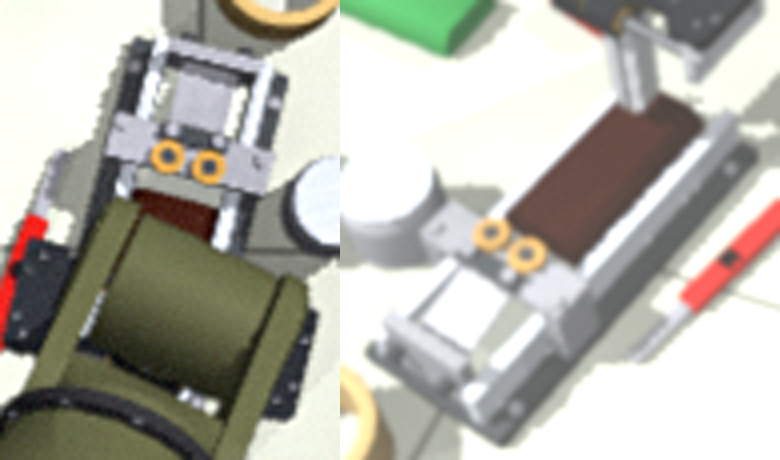

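The tips hang over the block's rear part, at scene crop (640,108), which is full-frame (280,192). I'll check this pixel's ray against the TCP to get the scene camera's offset.

```bash
python3 - <<'E'
from h import *
print(proj('s1.png',[[499,-189,73]]), ray('s1.png',280,192,73))
yaw=np.radians(-13.8); u=np.array([np.cos(yaw),np.sin(yaw)]); n=np.array([-u[1],u[0]]); O=np.array([580,-209.])
for l,p,z in(('bush',(47,0),68),('blk rearL',(-111,22),58),('blk rearR',(-111,-22),58),('frontL',(19,22),58),('frontR',(19,-22),58),('stop',(110,0),62)):
    q=proj('s1.png',[np.r_[O+p[0]*u+p[1]*n,z]])[0]; t=proj('top0.png',[np.r_[O+p[0]*u+p[1]*n,z]])[0]
    print(l,'scene crop',(q-[205,165])*4+[340,0],'a.png',(t-[330,115])*5)
E
```

```text
[[278.78352219 189.68715409]] [ 504.92935639 -182.94492906]
bush scene crop [500.89254187 244.86072196] a.png [234.8408521  193.89853295]
blk rearL scene crop [690.51519416 100.39654235] a.png [119.68987461 473.18388917]
blk rearR scene crop [637.03479695  72.13565458] a.png [200.49557853 494.07203254]
frontL scene crop [561.91711748 238.70494045] a.png [180.05118935 237.32019411]
frontR scene crop [506.82826965 206.244237  ] a.png [260.37702292 257.75746351]
stop scene crop [430.77960572 325.96898512] a.png [262.58726284  82.58680496]
```

Lateral agreement is within a few mm. Now I'll descend to contact and press gradually.

```bash
python3 -m jog '[{"grip":0,"tx":0.2,"ty":0,"tz":0,"turn":0},{"grip":0,"tx":0.3,"ty":0,"tz":0,"turn":0},{"grip":0,"tx":0.35,"ty":0,"tz":0,"turn":0},{"grip":0,"tx":0.4,"ty":0,"tz":0,"turn":0},{"grip":0,"tx":0.45,"ty":0,"tz":0,"turn":0},{"grip":0,"tx":0.5,"ty":0,"tz":0,"turn":0},{"grip":0,"tx":0.5,"ty":0,"tz":0,"turn":0},{"grip":0,"tx":0.5,"ty":0,"tz":0,"turn":0}]'; python3 tgt.py 7 48
```

```text
clock: 3.2
eef_pos: [499.1, -189.2, 52.5]
eef_rot: [-1.785, 1.569, -0.455]
wrist_force: [-2.7, 1.4, 12.4]
finger_gap: 0.3
clock 3.2 pos [ 499.1 -189.2   52.5] jig -83.30819386886489 -0.05102680964141513 F [-2.7  1.4 12.4] gap 0.3483437844351263
need tx,ty,tz [ 1.180e-01 -2.257e+00  2.000e-03] zaxis angle 76.18042808708582 tilt [-1.0e+00 -1.8e-03 -4.0e-04]
```

```bash
python3 -m jog '[{"grip":0,"tx":0.05,"ty":0,"tz":0,"turn":0},{"grip":0,"tx":0.09,"ty":0,"tz":0,"turn":0},{"grip":0,"tx":0.12,"ty":0,"tz":0,"turn":0},{"grip":0,"tx":0.12,"ty":0,"tz":0,"turn":0},{"grip":0,"tx":0.12,"ty":0,"tz":0,"turn":0}]'; python3 tgt.py 7 48
```

```text
clock: 3.62
eef_pos: [499.4, -189.3, 48.2]
eef_rot: [-1.778, 1.568, -0.448]
wrist_force: [-2.2, 0.4, 15.9]
finger_gap: 0.2
clock 3.6167 pos [ 499.4 -189.3   48.2] jig -82.969179734108 -0.11952336818574562 F [-2.2  0.4 15.9] gap 0.15598657165306168
need tx,ty,tz [ 0.011 -2.249  0.004] zaxis angle 76.18293248680332 tilt [-1.0e+00 -2.7e-03 -6.0e-04]
```

```bash
python3 -m jog '[{"grip":0,"tx":0.01,"ty":0,"tz":0,"turn":0},{"grip":0,"tx":0.015,"ty":-0.04,"tz":0,"turn":0},{"grip":0,"tx":0.015,"ty":-0.1,"tz":0,"turn":0},{"grip":0,"tx":0.015,"ty":-0.18,"tz":0,"turn":0},{"grip":0,"tx":0.015,"ty":-0.26,"tz":0,"turn":0},{"grip":0,"tx":0.015,"ty":-0.34,"tz":0,"turn":0},{"grip":0,"tx":0.015,"ty":-0.4,"tz":0,"turn":0},{"grip":0,"tx":0.015,"ty":-0.4,"tz":0,"turn":0}]'; python3 tgt.py 7 48
```

```text
clock: 4.28
eef_pos: [515.6, -193.4, 48.1]
eef_rot: [-1.776, 1.567, -0.446]
wrist_force: [0.2, 0.0, 18.2]
finger_gap: 0.7
clock 4.2833 pos [ 515.6 -193.4   48.1] jig -66.24326002540163 -0.22465299899184207 F [ 0.2  0.  18.2] gap 0.6649929061541051
need tx,ty,tz [ 0.011 -1.831  0.006] zaxis angle 76.1822572816297 tilt [-1.0e+00 -4.1e-03 -8.0e-04]
```

```bash
python3 -m jog '[{"grip":0,"tx":0,"ty":-0.06,"tz":0,"turn":0},{"grip":0,"tx":0,"ty":-0.14,"tz":0,"turn":0},{"grip":0,"tx":0,"ty":-0.22,"tz":0,"turn":0},{"grip":0,"tx":0,"ty":-0.3,"tz":0,"turn":0},{"grip":0,"tx":0,"ty":-0.36,"tz":0,"turn":0},{"grip":0,"tx":0,"ty":-0.4,"tz":0,"turn":0}]'; python3 tgt.py 7 48; python3 crop.py 2
```

```text
clock: 4.78
eef_pos: [530.9, -197.1, 48.1]
eef_rot: [-1.777, 1.567, -0.448]
wrist_force: [-2.8, 0.4, 18.0]
finger_gap: 0.5
clock 4.7833 pos [ 530.9 -197.1   48.1] jig -50.5540259615446 -0.19509981724207076 F [-2.8  0.4 18. ] gap 0.5347707671388071
need tx,ty,tz [ 0.008 -1.439  0.005] zaxis angle 76.17890662377029 tilt [-1.0e+00 -3.5e-03 -7.0e-04]
```

View pics/c2.png

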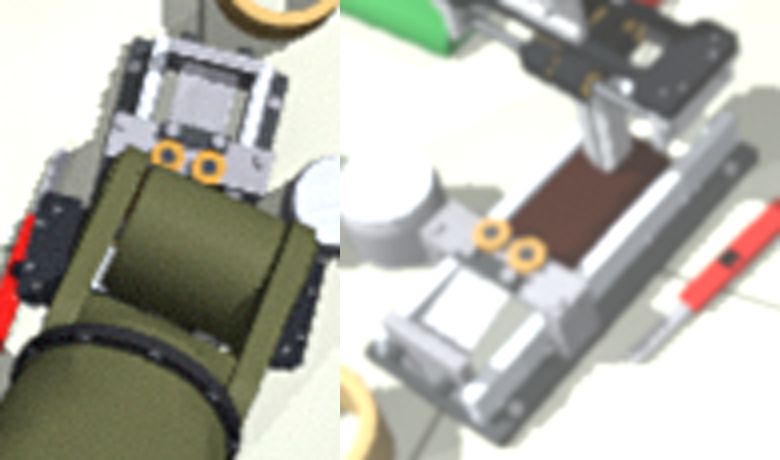

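The block follows: its rear end moved from crop (700,120) to about (668,155), and its front is under the bridge. I'll continue the slide.

```bash
python3 -m jog '[{"grip":0,"tx":0,"ty":-0.06,"tz":0,"turn":0},{"grip":0,"tx":0,"ty":-0.15,"tz":0,"turn":0},{"grip":0,"tx":0,"ty":-0.25,"tz":0,"turn":0},{"grip":0,"tx":0,"ty":-0.35,"tz":0,"turn":0},{"grip":0,"tx":0,"ty":-0.45,"tz":0,"turn":0},{"grip":0,"tx":0,"ty":-0.55,"tz":0,"turn":0},{"grip":0,"tx":0,"ty":-0.65,"tz":0,"turn":0},{"grip":0,"tx":0,"ty":-0.75,"tz":0,"turn":0},{"grip":0,"tx":0,"ty":-0.85,"tz":0,"turn":0},{"grip":0,"tx":0,"ty":-0.95,"tz":0,"turn":0},{"grip":0,"tx":0,"ty":-1.0,"tz":0,"turn":0},{"grip":0,"tx":0,"ty":-1.0,"tz":0,"turn":0}]'; python3 tgt.py 7 48
```

```text
clock: 5.88
eef_pos: [569.8, -206.7, 48.2]
eef_rot: [-1.76, 1.567, -0.431]
wrist_force: [0.2, 0.5, 16.6]
finger_gap: 0.4
clock 5.8833 pos [ 569.8 -206.7   48.2] jig -10.424261525554165 -0.21079356688475884 F [ 0.2  0.5 16.6] gap 0.43440270262430686
need tx,ty,tz [ 0.007 -0.436  0.005] zaxis angle 76.1799105904454 tilt [-1.0e+00 -3.8e-03 -7.0e-04]
```

```bash
python3 -m jog '[{"grip":0,"tx":0.005,"ty":-0.05,"tz":0,"turn":0},{"grip":0,"tx":0.005,"ty":-0.1,"tz":0,"turn":0},{"grip":0,"tx":0.005,"ty":-0.15,"tz":0,"turn":0},{"grip":0,"tx":0.005,"ty":-0.2,"tz":0,"turn":0},{"grip":0,"tx":0.005,"ty":-0.25,"tz":0,"turn":0},{"grip":0,"tx":0.005,"ty":-0.25,"tz":0,"turn":0}]'; python3 tgt.py 7 48; python3 crop.py 3
```

```text
clock: 6.38
eef_pos: [579.4, -209.1, 48.2]
eef_rot: [-1.771, 1.567, -0.441]
wrist_force: [-2.5, 0.9, 17.9]
finger_gap: 0.5
clock 6.3833 pos [ 579.4 -209.1   48.2] jig -0.5963894436040821 -0.21412685256294334 F [-2.5  0.9 17.9] gap 0.4890405700301789
need tx,ty,tz [ 0.005 -0.19   0.005] zaxis angle 76.17752460256673 tilt [-1.0e+00 -3.5e-03 -7.0e-04]
```

View pics/c3.png

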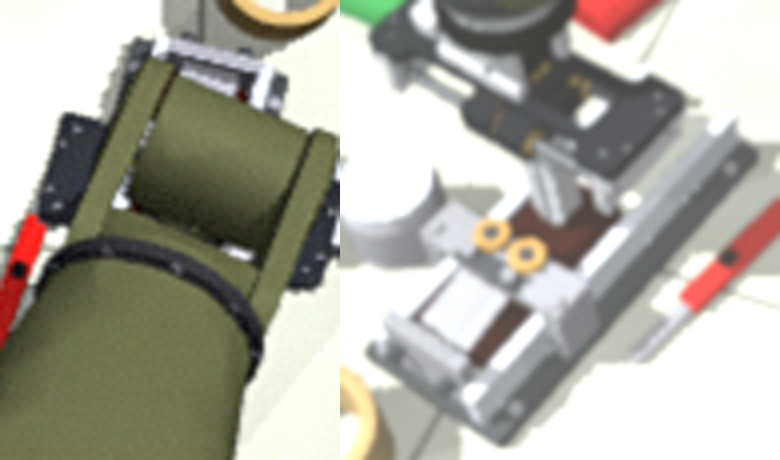

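The block's front is nearly at the stop, around crop (470,360). I'll advance slowly and watch the reaction force.

```bash
python3 -m jog '[{"grip":0,"tx":0.005,"ty":-0.04,"tz":0,"turn":0},{"grip":0,"tx":0.005,"ty":-0.08,"tz":0,"turn":0},{"grip":0,"tx":0.005,"ty":-0.12,"tz":0,"turn":0},{"grip":0,"tx":0.005,"ty":-0.12,"tz":0,"turn":0}]'; python3 tgt.py 7 48;  python3 -m jog '[{"grip":0,"tx":0,"ty":-0.04,"tz":0,"turn":0},{"grip":0,"tx":0,"ty":-0.08,"tz":0,"turn":0},{"grip":0,"tx":0,"ty":-0.1,"tz":0,"turn":0},{"grip":0,"tx":0,"ty":-0.1,"tz":0,"turn":0}]'; python3 tgt.py 7 48
```

```text
clock: 6.82
eef_pos: [584.1, -210.2, 48.2]
eef_rot: [-1.758, 1.567, -0.429]
wrist_force: [-2.5, 1.1, 19.5]
finger_gap: 0.8
clock 6.8167 pos [ 584.1 -210.2   48.2] jig 4.264415487062217 -0.23105476387726456 F [-2.5  1.1 19.5] gap 0.7704407678163635
need tx,ty,tz [ 0.005 -0.068  0.006] zaxis angle 76.17829443650656 tilt [-1.0e+00 -3.9e-03 -7.0e-04]
clock: 7.15
eef_pos: [587.9, -211.2, 48.2]
eef_rot: [-1.769, 1.567, -0.439]
wrist_force: [-3.0, 0.5, 19.0]
finger_gap: 0.7
clock 7.15 pos [ 587.9 -211.2   48.2] jig 8.216014351096542 -0.2508285289895006 F [-3.   0.5 19. ] gap 0.7277716153904021
need tx,ty,tz [0.004 0.03  0.006] zaxis angle 76.18024707343682 tilt [-1.0e+00 -3.9e-03 -8.0e-04]
```

Still no reaction from the stop, so I'll keep going.

```bash
python3 -m jog '[{"grip":0,"tx":0,"ty":-0.04,"tz":0,"turn":0},{"grip":0,"tx":0,"ty":-0.07,"tz":0,"turn":0},{"grip":0,"tx":0,"ty":-0.07,"tz":0,"turn":0}]'; python3 tgt.py 7 48;  python3 -m jog '[{"grip":0,"tx":0,"ty":-0.03,"tz":0,"turn":0},{"grip":0,"tx":0,"ty":-0.06,"tz":0,"turn":0},{"grip":0,"tx":0,"ty":-0.06,"tz":0,"turn":0}]'; python3 tgt.py 7 48; python3 crop.py 4
```

```text
clock: 7.4
eef_pos: [590.1, -211.8, 48.1]
eef_rot: [-1.872, 1.568, -0.542]
wrist_force: [-7.1, 0.6, 22.0]
finger_gap: 0.7
clock 7.4 pos [ 590.1 -211.8   48.1] jig 10.478807923009981 -0.26596940353191195 F [-7.1  0.6 22. ] gap 0.7184963586655089
need tx,ty,tz [0.003 0.087 0.007] zaxis angle 76.18034212236816 tilt [-1.0e+00 -2.4e-03 -7.0e-04]
clock: 7.65
eef_pos: [592.5, -212.4, 48.1]
eef_rot: [-1.878, 1.568, -0.549]
wrist_force: [-7.1, 1.8, 22.7]
finger_gap: 0.4
clock 7.65 pos [ 592.5 -212.4   48.1] jig 12.90227858181769 -0.3096354879582682 F [-7.1  1.8 22.7] gap 0.4276734266983209
need tx,ty,tz [0.003 0.148 0.008] zaxis angle 76.17618682190138 tilt [-1.0e+00 -2.5e-03 -8.0e-04]
```

View pics/c4.png

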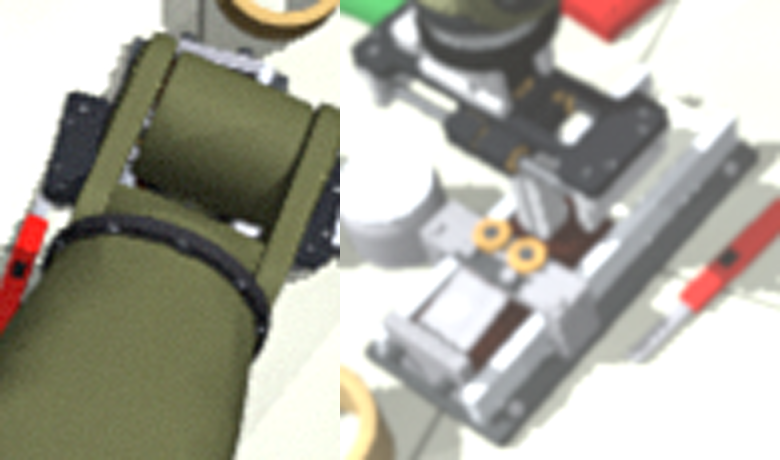

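Horizontal force rose from 3 to 7 N and then stayed flat while the tips advanced 2 mm, so the block is against the stop and the tips are slipping. I'll let go straight up.

```bash
python3 -m jog '[{"grip":0,"tx":-0.03,"ty":0,"tz":0,"turn":0},{"grip":0,"tx":-0.08,"ty":0,"tz":0,"turn":0},{"grip":0,"tx":-0.15,"ty":0,"tz":0,"turn":0},{"grip":0,"tx":-0.25,"ty":0,"tz":0,"turn":0},{"grip":0,"tx":-0.5,"ty":0,"tz":0,"turn":0},{"grip":0,"tx":-1,"ty":0,"tz":0,"turn":0},{"grip":0,"tx":-2,"ty":0,"tz":0,"turn":0},{"grip":0,"tx":-3,"ty":0.5,"tz":0,"turn":0},{"grip":0,"tx":-3,"ty":1.5,"tz":1,"turn":0},{"grip":0,"tx":-3,"ty":2.5,"tz":2,"turn":0},{"grip":0,"tx":-3,"ty":3.5,"tz":3,"turn":0},{"grip":0,"tx":-3,"ty":4.5,"tz":4,"turn":0}]';python3 -m jog '[{"grip":0,"tx":0,"ty":0.5,"tz":1,"turn":0},{"grip":0,"tx":0,"ty":0.5,"tz":2,"turn":0},{"grip":0,"tx":0,"ty":0.5,"tz":3,"turn":0},{"grip":0,"tx":0,"ty":0.5,"tz":3,"turn":0}]'; python3 tgt.py 7 48; python3 crop.py 5
```

```text
clock: 8.75
eef_pos: [485.1, -64.0, 166.0]
eef_rot: [-1.326, 1.57, 0.003]
wrist_force: [0.5, 1.3, 0.1]
finger_gap: 0.4
clock: 9.08
eef_pos: [496.2, 61.4, 166.3]
eef_rot: [-0.572, 1.569, 0.762]
wrist_force: [0.4, 0.1, 0.3]
finger_gap: 0.6
clock 9.0833 pos [496.2  61.4 166.3] jig -145.89009306798812 242.61048151245598 F [0.4 0.1 0.3] gap 0.6328677060544224
need tx,ty,tz [ 2.954 -3.794 -6.085] zaxis angle 76.44350022904004 tilt [-1.0e+00 -8.0e-04  1.3e-03]
```

View pics/c5.png

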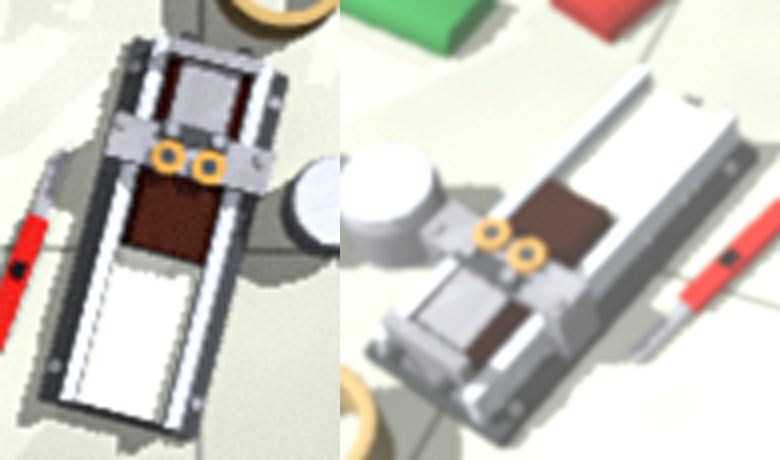

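The block now lies under the bridge and leaf, with its rear edge at top crop (165,255). I'll measure its distance to the stop and enlarge the stop end.

```bash
python3 - <<'E'
from h import *
yaw=np.radians(-13.8); u=np.array([np.cos(yaw),np.sin(yaw)])
r=ray('t5.png',330+165/4,115+256/4,52); st=ray('t5.png',330+212/4,115+66/4,62); rail=ray('top0.png',330+153/5,115+517/5,42)
print('rear->stop',(st-r)@u,'rail end->rear (exp 112)',(r-rail)@u)
f=lambda im,k:cv2.resize(np.clip(im*1.5,0,255).astype('uint8'),None,fx=k,fy=k,interpolation=cv2.INTER_CUBIC)
a=f(cv2.imread('pics/t5.png')[120:165,355:402],8); b=f(cv2.imread('pics/s5.png')[225:270,210:262],8)
cv2.imwrite('pics/e5.png',np.hstack([a,b]))
E
```

```text
rear->stop 130.0278690376923 rail end->rear (exp 112) 108.48167081357374
```

View pics/e5.png

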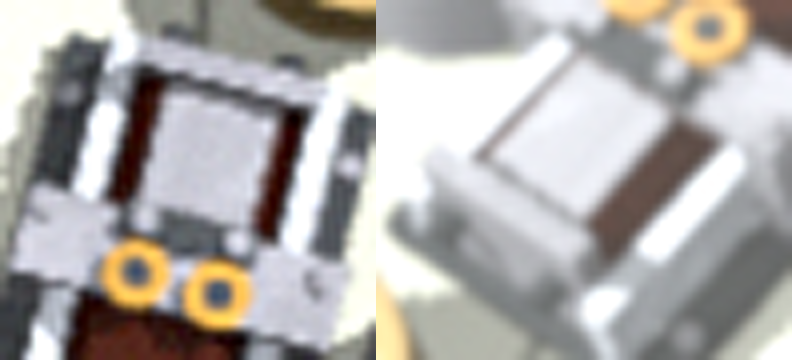

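No pale bed shows between the block and the stop, only the dark strip of the stop's face and its shadow. The rear edge measures 130.0 mm from the stop, which is the block's length. I'm handing it in.

```bash
python3 -c "
from cell import manip
print(manip.sign_off())"
```

```text
the job is handed in; nothing more can be done
None
```

The block is loaded: I pressed it down, slid it under the bridge and leaf until it met the end stop, then let go straight up. I handed the job in at about 9 s, with the arm clear and touching nothing.

- **Press:** The shut fingertips pushed the bed to its hard stop at a TCP height of 48 mm, with 16–20 N. This rose briefly to 23 N when the block met the stop.
- **Stop contact:** Horizontal force rose from 3 to 7 N and then stayed flat while the tips slipped 2 mm further along the block.
- **Final position:** In the last pictures the block's rear edge is 130.0 mm from the stop face, exactly its length, and no bed shows between them.
- **One disagreement:** Measured from the rear rail ends, the block's rear edge came out at 108.5 mm instead of 112 mm. I put this down to my pixel reading of the rail ends, because a reading from them to the stop before the slide was also about 3 mm short.
- **Other items:** The tin, knife and tape look undisturbed in the crops I viewed. I did not look at the spares or packets again, but the arm went nowhere near them except well above.

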